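# Clip a relay module onto the instrument rail and tug-test it

## Robot

A 6-joint arm with a two-finger parallel gripper is mounted at the origin on a cart in front of the work surface, level with it; the furniture and walls round the work are solid. World frame = base frame: x ahead of the robot, y to its left, z up, the work surface at z = 0. Lengths are in m, angles in rad, forces in N, time in s.
With the tool pointing down it reaches from about 0.275 to 0.85 m from the base axis. Payload 19 kg.
Tool frame: the origin (TCP) lies between the finger pads; the fingertips stand env.finger_overhang ahead of it and the grasp point (between the pads) lies 2 mm behind it (env.finger_overhang is the distance from the TCP to the fingertips, in m); z points along the fingers, y is the line along which they close (so a half turn about z gives the same grasp; the last joint's range is limited). The gripper opens to 85 mm and grips with 20 to 120 N. Pads are 22 mm wide; open, the fingers measure 114 mm over their backs; the gripper's body (76 mm by 85 mm) begins 54 mm behind the grasp point. The pads swing forward as they close: fully open they stand 13 mm farther back than shut.
Start: joints at [1.126, 0.15, 1.437, -0, 1.554, -0.134], TCP at [0.176, 0.547, 0.219] pointing down, gripper open.
Joint ranges: [-2.8, 2.8], [-0.68, 2.1], [0.12, 2.68], [-1.39, 4.53], [0.16, 2.79], [-2.81, 2.81]. Speed limits (rad/s): [1.89, 1.89, 2.22, 3.01, 3.01, 3.01].

## Interface

Orientations are given as a rotation vector (axis times angle).
In Python, from bench import status, imaging, ticket, env gives the robot as it stands.
- The arm moves only by the tool move_arm, never from a script. Its argument "plan" is a list of rows, each a list of 7 numbers: the gripper command: -1 is shut, 1 is fully open, values between are in proportion, then the shift along the world's x, y, z in m, then the turn, a rotation vector about the world's x, y, z in units of 5 degrees (1.0 is 5 degrees). In form: [[fingers, dx, dy, dz, wx, wy, wz], ...]. A call has exactly 10 rows; each row is the pose to reach, as a shift and turn from the pose commanded when the call began; what a row does not reach only later rows make up. A row lasts 1/12 s, in which the tool goes at most 41.7 mm and 7.16 degrees, less where a joint would pass 70% of its speed; a pose out of reach is approached as far as the arm can. A call with a gripper value outside its range is refused whole. The fingers move at their own pace and stop on an object; "squeeze" is the grip in N (left out, the last holds). Time passes only in rows, so rows that repeat a pose let the fingers close, or fill a call up. It gives the time, the measured TCP pose, the force, the opening and the grip force at its end, in the units of the state.
- status.observe(): the state, without advancing time (a new reading comes with each control period).
- imaging.snapshot(name): name is "scene" or "top" or "wrist"; returns a dict with "img" (480x640x3 uint8, red, green, blue), "fx", "fy", "cx", "cy" (pixels), "D" ([k1, k2, p1, p2, k3] as OpenCV has them; the pictures are not rectified), "cam_to_world" (4x4, takes a point from camera to world coordinates). Camera axes: x right, y down, z forward; pixel columns grow to the right and rows downward; lengths in m; the calibration is good to about 2 mm. A picture is of the moment at which its call begins. There is no depth.
- ticket.hand_in(): hands the job in; it is judged then, once.
Trained networks look in a picture, given as the dict that the camera call returned (one of the last four; its "shot" number tells which), for a name from the list of things; names that differ only in an ending like _2 or _b are one class to them, and where a whole thing is asked for, a point or a joint stands for the part that bears it (a point fixed in the world has none). Each returns a list of dicts, best first, with "score" (0 to 1); they miss things now and then, are a little off and sometimes report something else, mostly with a low value. They report only what shows in the picture. A call takes as long as a camera call.
- imaging.trace(picture, target): "pixels" (480x640 bool, what is visible of it) and "box" ([left, top, width, height] in pixels, round what is visible of it).
- imaging.mark_of(picture, target): "point" ([column, row] in pixels: a listed point, or the origin of a listed thing).
The state is a dict: "t": time; "joint_pos": joint angles; "qvel": joint speeds; "effort": joint torques, N m; "tool_pos": TCP position; "ee_rot": TCP orientation; "contact_force": force on the tool from outside, world axes, zero at the start; "wrist_torque": the same for the moment, N m; "grip_width": finger opening in m; "finger_force": force on a finger pad.
Only numpy, scipy, OpenCV 4.12 (cv2) and the standard library are available. Lean on these libraries where they do the work, as an engineer would, in place of code of your own. Each camera call takes 0.05 s, during which the arm holds its last target. There are 200 camera calls.

## Task

Take the relay module (the housing with the notched underside, not the plain dummy) out of the two-pocket stand, lay it on its underside on the free bench and let go. Then take a new hold, hook its fixed lip under one edge of the steel rail in the gap between the two low terminal blocks, and rock it down until its sprung foot clicks under the other edge. Last, tug its foot end straight up with about 10 newtons to check that the foot holds, and leave it clipped flat on the rail, with the dummy in the stand and everything else on the bench left where it is.

Things in the scene. Friction and masses are not known exactly. Their poses are not given: they have to be found in the camera images.
- module: the relay module: loose grey housing 115 long (x) x 40 wide (y) x 70 high (z) mm, 0.2 to 0.4 kg; grip it across the 40 mm. Origin: centre of its underside; +z up when mounted, -x lip end, +x foot end. Solid from z = 18 to 60, with a step to z = 70 over x = -38..38. It starts standing on its foot end in a pocket of the stand, lip end up (121 mm above the bench), underside facing the stand's -x side
- module_seat (a point): middle of the ceiling of the notch in the module's underside (module frame 0, 0, 18 mm). The notch runs over x = -39..39 mm between two end jaws 18.5 mm long and down to z = 0, on which the module stands when laid down. The ceiling rests on the rail's flange tops when mounted
- module_lip (a point): centre line of the module's fixed lip (module frame -36, 0, 9 mm): a bar along y, z = 6.5..11.5, standing 5.5 mm into the notch (to x = -33.5) from the jaw at x = -39. It leaves a slot 6.5 mm high under the ceiling for the 3 mm flange, which enters most freely with the foot end 15 to 20 degrees higher than the lip end
- foot: black sprung foot in the foot-end jaw, 24 mm wide; its frame is the module's. It stands 6 mm into the notch (to x = 33), flat top at z = 13.5, face sloping from (33, 12.5) to (40.5, 1) mm, so the rail edge pushes it outward as the module is rocked down (about 10 N at the foot end); then it snaps under the flange. Clipped, it touches the rail only when the module is lifted 1.5 mm
- rail: fixed steel top-hat rail, 220 mm long (y), same both ways round, on a grey board 105 mm wide and 8 mm thick; origin under its centre on the bench. Its two flanges' outer edges are at x = -37.5 and +37.5 mm; flange tops at z = 33, 3 mm thick, 22 mm free height below them in to the webs at x = +-25.5
- rail_top (a point): middle of the rail at the height of its flange tops (33 mm over the bench), axes as the rail's
- block_left: fixed low terminal block on the rail, towards the rail's +y end: 94 x 40 (along the rail) mm, reaching 14 mm above the flanges (47 mm above the bench). Origin: its centre at flange-top height. The gap between the blocks is 60 to 90 mm
- block_right: the same kind of terminal block, towards the rail's -y end
- stand: fixed white stand 94 x 190 x 60 mm high, origin under its centre; two pockets 76 (x) x 45 (y) mm with centres at y = +50 and -50 mm, open at the top, floor at 6 mm; its wall on the -x side is only 38 mm high. The bench between stand, rail and robot (world x 0.38 to 0.53, y -0.06 to 0.20 m) is free but for the timer and the dish
- dummy: the dummy: loose housing of the module's outer size, frame and starting attitude, but with a closed flat underside, no lip and no foot; it stands in the stand's other pocket and stays there
- bottle: bystander: amber bottle, 56 mm across, 118 mm high, origin under its centre
- tube: bystander: upright capped tube, 35 mm across, 114 mm high, origin under its centre
- beaker: bystander: glass beaker, 54 mm across, 70 mm high, origin under its centre
- timer: bystander: timer, 62 x 66 x 20 mm, origin under its centre
- dish: bystander: petri dish, 59 mm across, 13 mm high, origin under its centre
- marker: bystander: black marker lying along its y, 135 mm long, 14 mm high, origin under its middle

How it is judged:
On the way, in this order (a step that is already met when the one before it is completed fails the run):
1. the module lies on its underside on the bench, let go (angle between module's own z axis and vertical below 0.08 rad and height (world z) of module between -0.003 and 0.005 m and contact force between the fingers and module below 0.3 N), for 0.2 s.
2. the module is clipped flat on the rail between the terminal blocks, the foot under the flange and not yet loaded (z of module_seat in the frame of rail_top between -0.003 and 0.003 m and x of module_seat in the frame of rail_top between -0.004 and 0.004 m and angle between the z axis of module and the z axis of rail, either way round below 0.035 rad and angle between the x axis of module and the x axis of rail, either way round below 0.08 rad and angle between module's own z axis and vertical below 0.5 rad and y of module_seat in the frame of block_left below -0.03 m and y of module_seat in the frame of block_right above 0.03 m and contact force between foot and rail below 0.5 N), for 0.1 s.
3. the clipped module is tugged upward: the foot bears on the flange with over 1.5 N (contact force between foot and rail above 1.5 N and contact force between the fingers and module above 1 N and z of module_seat in the frame of rail_top between -0.003 and 0.008 m and angle between the z axis of module and the z axis of rail, either way round below 0.1 rad), for 0.1 s.
At the end, for the whole second after the job is handed in: The module sits flat on the rail between the two terminal blocks, either way round: notch ceiling within 3 mm of the flange tops' height and within 4 mm of the rail's middle line, within 2 degrees of flat and 4.5 degrees of square to the rail; released and at rest (z of module_seat in the frame of rail_top between -0.003 and 0.003 m and x of module_seat in the frame of rail_top between -0.004 and 0.004 m and angle between the z axis of module and the z axis of rail, either way round below 0.035 rad and angle between the x axis of module and the x axis of rail, either way round below 0.08 rad and angle between module's own z axis and vertical below 0.5 rad and y of module_seat in the frame of block_left below -0.03 m and y of module_seat in the frame of block_right above 0.03 m and linear speed of module below 0.01 m/s and contact force between the fingers and module below 0.1 N); the robot touches nothing.
It fails at once if a bystander is moved by more than 20 mm (distance of any of bottle, tube, beaker, timer, dish, marker from where it was at the start of the episode above 0.02 m).
It fails at once if the dummy is moved by more than 20 mm (distance of dummy from where it was at the start of the episode above 0.02 m).
It fails at once if the foot is loaded against the rail with over 45 N (contact force between foot and rail above 45 N).
It also fails if it takes over 61 s, if anything falls off the work surface, if the arm or the gripper's body presses on something with over 40 N, if the wrist force passes 120 N, or if a joint passes its speed limit or range.

## Working session

There is one attempt and no reset: what is moved stays moved. The work goes in short steps, Python scripts to look and compute and a tool call to move; the robot and the scene stay as the last step left them, time stands still between calls to the robot, and variables do not carry over. Pictures are saved under pics/ and viewed, at most 10 in all, crops included, and the job is handed in when it is done.

Besides the shell and the picture viewer there is one more tool, called after "Call:" as a command line: name --pt "numbers of a row" for each row, then --argument value for the rest. move_arm: Moves the arm, as the interface text tells. Its arguments: {"type":"object","properties":{"plan":{"type":"array"},"squeeze":{"type":"number"}},"required":["plan"]}

```bash
mkdir -p pics; ls; python3 - <<'E'
from bench import status, imaging, ticket, env
import cv2,pickle
s=status.observe(); print(s, env.finger_overhang)
names="module module_seat module_lip rail rail_top block_left block_right stand dummy bottle tube beaker timer dish marker".split()
import numpy as np
D={}
for c in ("scene","top"):
    p=imaging.snapshot(c); D[c]=p
    cv2.imwrite(f"pics/{c}0.png",p["img"][:,:,::-1])
    print(c,p["fx"],p["cx"],p["cy"],p["D"],np.round(p["cam_to_world"],3).tolist())
    for n in names:
        try:
            r=imaging.mark_of(p,n); print(n,[(np.round(x["point"]).tolist(),round(x["score"],2)) for x in r[:2]])
        except Exception as e: print(n,e)
pickle.dump(D,open("d0.pkl","wb"))
E
```

```text
pics
{'t': 0.0, 'joint_pos': array([ 1.12596782e+00,  1.50988515e-01,  1.43802543e+00,  1.69541953e-07,
        1.55382643e+00, -1.33955150e-01]), 'qvel': array([-0.0005656 ,  0.00043926,  0.00130743, -0.00088796,  0.00050657,
       -0.00022334]), 'effort': array([-3.08422277e-03, -7.13061547e+01, -5.70856833e+01, -5.44518443e-04,
        9.17123922e-03, -5.84053765e-06]), 'tool_pos': array([0.17576445, 0.54719546, 0.21877683]), 'ee_rot': array([-4.86299527e-01, -3.10336520e+00,  1.87813744e-03]), 'contact_force': array([-1.05816717,  0.12739904, -0.83592603]), 'wrist_torque': array([-0.01859536,  0.03775939,  0.00033795]), 'finger_force': 0.0, 'grip_width': 0.0853945976074604} 0.017
scene 542.5604883806028 312.3831342821703 248.18754381523692 [0.02321853 0.         0.         0.         0.        ] [[0.866, -0.24, 0.439, 0.033], [-0.501, -0.411, 0.762, -0.878], [-0.003, -0.88, -0.476, 0.719], [0.0, 0.0, 0.0, 1.0]]
module [([266.0, 241.0], 0.89)]
module_seat [([269.0, 239.0], 0.73)]
module_lip []
rail [([335.0, 302.0], 0.67), ([269.0, 231.0], 0.55)]
rail_top [([336.0, 291.0], 0.81)]
[... 515 characters left out ...]
.006, -0.992, 0.127, 0.441], [-1.0, 0.008, 0.015, 0.105], [-0.016, -0.127, -0.992, 1.273], [0.0, 0.0, 0.0, 1.0]]
module []
module_seat [([274.0, 258.0], 0.62)]
module_lip [([273.0, 260.0], 0.91), ([338.0, 239.0], 0.63)]
rail [([356.0, 240.0], 0.76), ([380.0, 294.0], 0.65)]
rail_top [([271.0, 260.0], 0.41)]
block_left [([336.0, 240.0], 0.77)]
block_right [([382.0, 236.0], 0.85), ([337.0, 241.0], 0.35)]
stand [([257.0, 264.0], 0.58), ([332.0, 240.0], 0.51)]
dummy [([247.0, 285.0], 0.68)]
bottle [([350.0, 172.0], 0.78)]
tube [([296.0, 206.0], 0.76)]
beaker [([217.0, 321.0], 0.91)]
timer [([322.0, 307.0], 0.74)]
dish [([380.0, 295.0], 0.9), ([272.0, 259.0], 0.26)]
marker [([442.0, 186.0], 0.56)]
```

```bash
python3 - <<'E'
import cv2
a=cv2.imread("pics/top0.png")[150:350,180:460]; cv2.imwrite("pics/topc.png",cv2.resize(a,(800,571),interpolation=cv2.INTER_CUBIC))
a=cv2.imread("pics/scene0.png")[180:370,170:430]; cv2.imwrite("pics/scenec.png",cv2.resize(a,(800,585),interpolation=cv2.INTER_CUBIC))
E
```

```text
(no output)
```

View pics/topc.png

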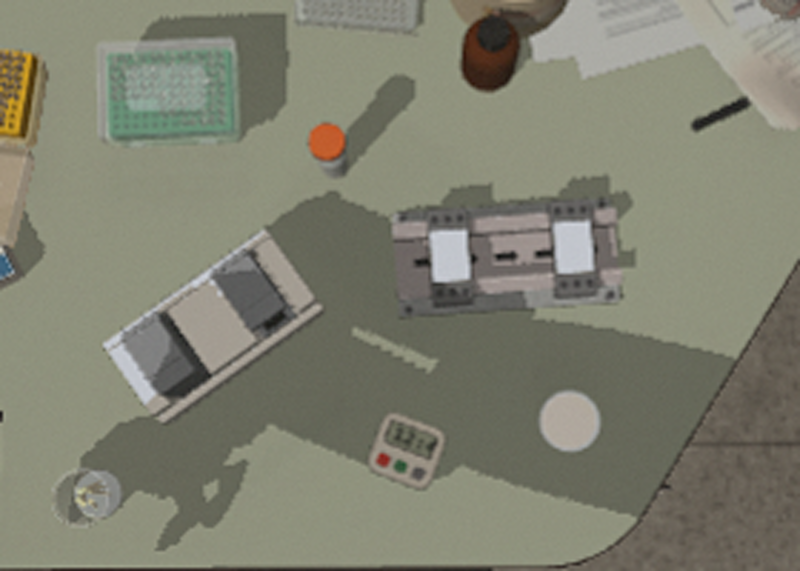

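View pics/scenec.png

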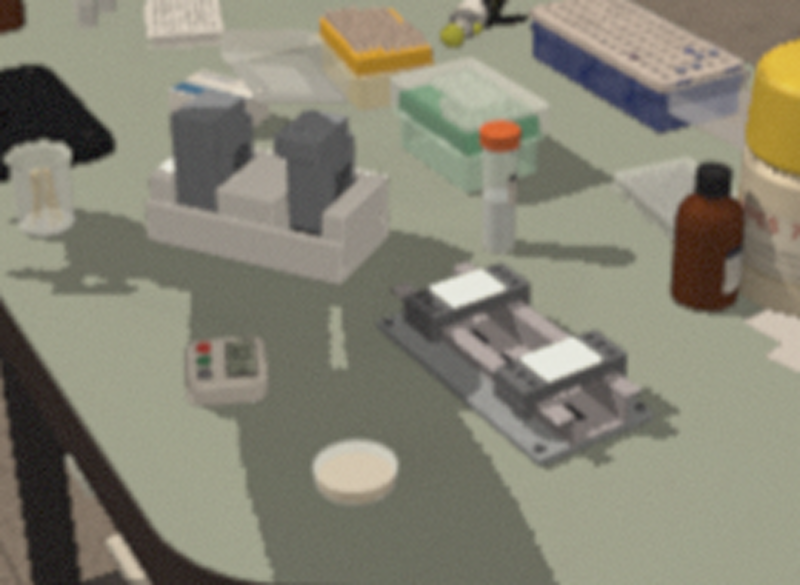

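The top view (crop, 2.857x, offset 180,150) shows the stand corners at about (105,347), (265,233), (322,308) and (165,418), and the rail board at (393,212) to (620,298) with its white-topped blocks. The detectors put the module in the right-hand pocket and the dummy in the left.

```bash
cat > h.py <<'E'
import numpy as np, cv2, pickle
from scipy.optimize import least_squares
from scipy.spatial.transform import Rotation as R
def K(p): return np.array([[p["fx"],0,p["cx"]],[0,p["fy"],p["cy"]],[0,0,1]])
def proj(p,X):
    X=np.atleast_2d(X).astype(float); W=np.linalg.inv(p["cam_to_world"])
    return cv2.projectPoints(X,cv2.Rodrigues(W[:3,:3])[0],W[:3,3],K(p),np.array(p["D"],float))[0][:,0]
def ray(p,uv,z):
    n=cv2.undistortPoints(np.array(uv,float).reshape(-1,1,2),K(p),np.array(p["D"],float))[:,0]
    d=np.c_[n,np.ones(len(n))]@p["cam_to_world"][:3,:3].T; o=p["cam_to_world"][:3,3]
    return o+d*((z-o[2])/d[:,2])[:,None]
def tf(q,P):  # q=x,y,yaw
    P=np.atleast_2d(P); c,s=np.cos(q[2]),np.sin(q[2])
    return np.c_[q[0]+c*P[:,0]-s*P[:,1],q[1]+s*P[:,0]+c*P[:,1],P[:,2]]
E
python3 - <<'E'
from h import *
D=pickle.load(open("d0.pkl","rb")); t,s=D["top"],D["scene"]
tc=lambda *a: np.array(a)/2.857+[180,150]
sc=lambda *a: np.array(a)/3.077+[170,180]
# stand
P=np.array([[47,95,60],[47,-95,60],[-47,-95,38],[-47,95,38]])/1e3
uv=tc((105,347),(265,233),(322,308),(165,418))
Ps=np.array([[-47,95,0],[-47,-95,0],[-47,-95,38],[47,-95,60]])/1e3
us=sc((148,238),(340,280),(338,240),(388,172))
f=lambda q: np.r_[(proj(t,tf(q,P))-uv).ravel(),(proj(s,tf(q,Ps))-us).ravel()]
r=least_squares(f,[.4,.2,.5],loss="soft_l1"); print("stand",r.x,np.round(r.fun,1))
uvb=np.array([[336,240],[382,236]])
uvs=np.array([[320,277],[354,300]])
def g(q):
    a,b=q[3:5]
    B=tf(q,[[0,a,.033],[0,-b,.033]]); L=q[5]
    C=tf(q,[[.0525,L,.008],[.0525,-L,.008],[-.0525,-L,.008],[-.0525,L,.008]])
    return np.r_[.5*(proj(t,B)-uvb).ravel(),.5*(proj(s,B)-uvs).ravel(),(proj(t,C)-tc((393,212),(617,203),(622,302),(402,317))).ravel(),
      (proj(s,C[2:])-sc((543,463),(378,325))).ravel()]
r=least_squares(g,[.45,0,0,.06,.06,.11],loss="soft_l1"); print("rail",r.x,np.round(r.fun,1))
for n,uv,z in (("tube",(296,206),.114),("timer",(322,307),.0),("dish",(380,295),0),("bottle",(350,172),0),("beaker",(217,321),0)):
    print(n,ray(t,[uv],z)[0])
print("module top-centre",ray(t,tc((255,280)),.1))
print("greenbox",ray(t,tc((105,140),(240,140)),.06))
E
```

```text
stand [0.54141258 0.30312104 0.63120463] [-1.  -1.6 -0.4 -2.9  0.4 -1.  -0.5  1.6 -0.8  1.1 -0.   2.   0.2  2.1
 -0.4  1. ]
rail [0.6105441  0.01520567 0.06103699 0.06513938 0.06451724 0.1105389 ] [-0.2 -0.1 -0.   0.3 -0.1  0.5 -0.8  1.7  0.8 -0.2 -0.5 -2.4  1.  -0.6
  0.1 -0.6 -0.9  0.3 -1.2 -0.7]
tube [0.68683219 0.18550229 0.114     ]
timer [0.4204961  0.11998262 0.        ]
dish [ 0.45301378 -0.04374828  0.        ]
bottle [0.81064667 0.03537521 0.        ]
beaker [0.38367856 0.41538741 0.        ]
module top-centre [[0.57733994 0.2572052  0.1       ]]
greenbox [[0.7200763  0.40925073 0.06      ]
 [0.71887377 0.27801669 0.06      ]]
```

```bash
cat >> h.py <<'E'
def rot(yaw,th,sgn=1):
    "tool pose: y along yaw+90deg, z tilted th towards -x (backward, pos) of the yaw frame"
    c,s=np.cos(yaw),np.sin(yaw); z=np.array([-np.sin(th)*c,-np.sin(th)*s,-np.cos(th)]); y=sgn*np.array([-s,c,0])
    return R.from_matrix(np.c_[np.cross(y,z),y,z])
def step(pos,Rt,cmdp=None,cmdr=None):
    from bench import status
    o=status.observe(); p=o["tool_pos"] if cmdp is None else cmdp; r=R.from_rotvec(o["ee_rot"]) if cmdr is None else cmdr
    w=(Rt*r.inv()).as_rotvec()
    print("shift",np.round(np.array(pos)-p,4).tolist(),"turn",np.round(np.degrees(w)/5,3).tolist(),"now",np.round(o["tool_pos"],4),"q",np.round(o["joint_pos"],2),"F",np.round(o["contact_force"],1),"w",round(o["grip_width"],4),o["finger_force"],"t",round(o["t"],2))
E
python3 - <<'E'
from h import *
step([.645,.317,.24],rot(.631,np.pi/4))
E
```

```text
shift [0.4691, -0.2304, 0.0206] turn [-1.486, 9.207, 10.215] now [0.1759 0.5474 0.2194] q [ 1.13  0.15  1.44  0.    1.55 -0.13] F [-0.2 -0.3  0.6] w 0.0848 0.0 t 1.6
```

Call:
move_arm --pt "1 0.04 -0.02 0.04 0 0 0" --pt "1 0.08 -0.04 0.06 0 0 0" --pt "1 0.12 -0.06 0.06 0 0 1" --pt "1 0.15 -0.075 0.06 -0.2 1.2 2" --pt "1 0.19 -0.09 0.06 -0.4 2.3 3" --pt "1 0.22 -0.11 0.06 -0.6 3.5 4" --pt "1 0.26 -0.13 0.06 -0.8 4.5 5" --pt "1 0.3 -0.145 0.06 -0.95 5.5 6" --pt "1 0.33 -0.16 0.06 -1.1 6.5 7.2" --pt "1 0.36 -0.18 0.06 -1.25 7.7 8.5"

```text
t: 2.43
tool_pos: [0.5228, 0.3755, 0.2789]
ee_rot: [0.47, -2.523, 0.248]
contact_force: [0.3, -0.3, 0.8]
grip_width: 0.0856
finger_force: 0.0
```

```bash
python3 - <<'E'
from h import *
step([.645,.317,.20],rot(.631,np.pi/4))
E
```

```text
shift [0.1222, -0.0585, -0.0789] turn [-0.336, 2.382, 2.645] now [0.5228 0.3755 0.2789] q [ 0.5   0.74  0.6  -0.    2.39 -1.44] F [ 0.3 -0.3  0.8] w 0.0856 0.0 t 2.43
```

Call:
move_arm --pt "0.5 0.03 -0.015 -0.01 0 0.5 0.5" --pt "0.5 0.06 -0.03 -0.02 -0.1 1 1.1" --pt "0.5 0.09 -0.04 -0.04 -0.2 1.6 1.7" --pt "0.5 0.11 -0.05 -0.06 -0.3 2.0 2.2" --pt "0.5 0.119 -0.057 -0.074 -0.34 2.38 2.65" --pt "0.5 0.119 -0.057 -0.074 -0.34 2.38 2.65" --pt "0.5 0.119 -0.057 -0.074 -0.34 2.38 2.65" --pt "0.5 0.119 -0.057 -0.074 -0.34 2.38 2.65" --pt "0.5 0.119 -0.057 -0.074 -0.34 2.38 2.65" --pt "0.5 0.119 -0.057 -0.074 -0.34 2.38 2.65"

```text
t: 3.27
tool_pos: [0.6297, 0.3151, 0.2053]
ee_rot: [0.74, -2.275, 0.307]
contact_force: [-0.1, 0.5, 0.2]
grip_width: 0.0641
finger_force: 0.0
```

```bash
python3 - <<'E'
from h import *
from bench import imaging
step([.577,.267,.0915],rot(.631,np.pi/4))
p=imaging.snapshot("wrist"); pickle.dump(p,open("w1.pkl","wb"))
im=p["img"][:,:,::-1].copy()
q=[.5414,.3031,.6312]
for X in tf(q,np.array([[47,95,60],[47,-95,60],[-47,-95,38],[-47,95,38],[38,-27.5,60],[38,-72.5,60]])/1e3): cv2.circle(im,tuple(int(v) for v in proj(p,X)[0]),3,(0,0,255),-1)
M=np.array([[-35,-70,121],[-35,-30,121],[25,-30,121],[25,-70,121],[-35,30,121],[-35,70,121],[25,30,121],[25,70,121]])/1e3
for X in tf(q,M): cv2.circle(im,tuple(int(v) for v in proj(p,X)[0]),3,(0,255,0),-1)
print(np.round(proj(p,tf(q,M))))
cv2.imwrite("pics/w1.png",im)
for n in ("module","dummy"): print(n,[(np.round(x["point"]),x["score"]) for x in imaging.mark_of(p,n)],[(x["box"],x["score"]) for x in imaging.trace(p,n)])
E
```

```text
shift [-0.0527, -0.0481, -0.1138] turn [-0.052, 0.163, 0.004] now [0.6297 0.3151 0.2053] q [ 0.42  1.14  0.12 -0.3   2.62 -1.98] F [-0.1  0.5  0.2] w 0.0641 0.0 t 3.27
[[285. 200.]
 [335. 200.]
 [337. 268.]
 [281. 268.]
 [410. 200.]
 [459. 200.]
 [420. 268.]
 [474. 267.]]
module [(array([314., 234.]), 0.56)] [([283.3, 198.9, 54.1, 115.0], 0.86), ([42.0, 138.7, 183.6, 145.1], 0.41)]
dummy [] [([398.2, 200.3, 75.8, 112.4], 0.69)]
```

View pics/w1.png

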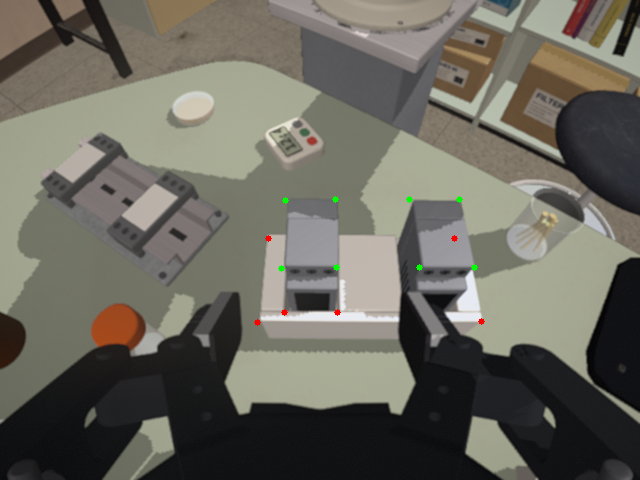

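The wrist view shows the stand fit is good (overlay dots on its corners). The module's top end is at columns 287–338, rows 199–268, about 1.5 mm towards the dummy; the dummy is on the right at columns 410–470. Next I check which is which in a scene zoom and move to the pre-grasp.

```bash
python3 - <<'E'
from h import *
step([.610,.293,.134],rot(.631,np.pi/4))
step([.576,.268,.0915],rot(.631,np.pi/4))
a=cv2.imread("pics/scene0.png")[205:275,215:300]; a=cv2.convertScaleAbs(a,alpha=1.8,beta=0); cv2.imwrite("pics/sz.png",cv2.resize(a,(680,560),interpolation=cv2.INTER_CUBIC))
E
```

```text
shift [-0.0201, -0.0216, -0.0691] turn [-0.038, 0.129, 0.006] now [0.6301 0.3146 0.2031] q [ 0.42  1.14  0.12 -0.3   2.62 -1.98] F [-0.2  0.3 -0.2] w 0.064 0.0 t 3.52
shift [-0.0541, -0.0466, -0.1116] turn [-0.038, 0.129, 0.006] now [0.6301 0.3146 0.2031] q [ 0.42  1.14  0.12 -0.3   2.62 -1.98] F [-0.2  0.3 -0.2] w 0.064 0.0 t 3.52
```

View pics/sz.png

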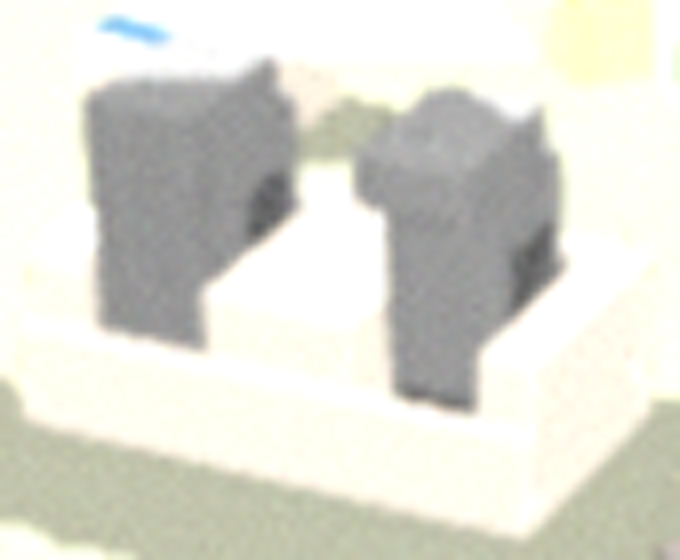

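The zoom shows the notch and end jaw on the right-hand housing (jaw step at about (370,190)), so that one is the module.

Call:
move_arm --pt "0.5 -0.015 -0.01 -0.02 0 0 0" --pt "0.5 -0.03 -0.02 -0.04 0 0 0" --pt "0.5 -0.03 -0.02 -0.065 0 0.1 0" --pt "0.5 -0.03 -0.02 -0.065 0 0.1 0" --pt "0.5 -0.03 -0.02 -0.065 0 0.1 0" --pt "0.5 -0.03 -0.02 -0.065 0 0.1 0" --pt "0.5 -0.03 -0.02 -0.065 0 0.1 0" --pt "0.5 -0.03 -0.02 -0.065 0 0.1 0" --pt "0.5 -0.03 -0.02 -0.065 0 0.1 0" --pt "0.5 -0.03 -0.02 -0.065 0 0.1 0"

```text
t: 4.35
tool_pos: [0.6004, 0.2946, 0.1375]
ee_rot: [0.738, -2.263, 0.303]
contact_force: [0.0, -0.5, -0.4]
grip_width: 0.0638
finger_force: 0.0
```

```bash
python3 - <<'E'
from h import *
step([.576,.268,.0915],rot(.631,np.pi/4))
E
```

```text
shift [-0.0244, -0.0266, -0.046] turn [-0.032, 0.019, 0.007] now [0.6004 0.2946 0.1375] q [ 0.42  0.98  0.55 -0.22  2.37 -1.88] F [ 0.  -0.5 -0.4] w 0.0638 0.0 t 4.35
```

Call:
move_arm --pt "0.5 0.003 -0.004 -0.006 0 0 0" --pt "0.5 0.0 -0.008 -0.012 0 0 0" --pt "0.5 -0.008 -0.014 -0.024 0 0 0" --pt "0.5 -0.016 -0.02 -0.036 0 0 0" --pt "0.5 -0.0244 -0.0266 -0.046 0 0 0" --pt "0.5 -0.0244 -0.0266 -0.046 0 0 0" --pt "0.5 -0.0244 -0.0266 -0.046 0 0 0" --pt "-1 -0.0244 -0.0266 -0.046 0 0 0" --pt "-1 -0.0244 -0.0266 -0.046 0 0 0" --pt "-1 -0.0244 -0.0266 -0.046 0 0 0" --squeeze 80

```text
t: 5.18
tool_pos: [0.5764, 0.2682, 0.0921]
ee_rot: [0.739, -2.264, 0.303]
contact_force: [5.4, 3.7, 9.0]
grip_width: 0.0381
finger_force: 81.5
```

Call:
move_arm --pt "-1 0 0 0 0 0 0" --pt "-1 0 0 0 0 0 0" --pt "-1 0 0 0 0 0 0" --pt "-1 0 0 0 0 0 0" --pt "-1 0 0 0.005 0 0 0" --pt "-1 0 0 0.015 0 0 0" --pt "-1 0 0 0.03 0 0 0" --pt "-1 0 0 0.045 0 0 0" --pt "-1 0 0 0.06 0 0 0" --pt "-1 0 0 0.06 0 0 0"

```text
t: 6.02
tool_pos: [0.5764, 0.2681, 0.1555]
ee_rot: [0.739, -2.267, 0.303]
contact_force: [-0.0, -0.4, -2.2]
grip_width: 0.0377
finger_force: 80.6
```

```bash
python3 - <<'E'
from h import *
from bench import imaging
step([.576,.268,.1515],rot(.631,np.pi/4))
p=imaging.snapshot("scene"); cv2.imwrite("pics/s2.png",cv2.resize(p["img"][140:300,180:400,::-1],(660,480)))
E
```

```text
shift [-0.0004, -0.0001, -0.004] turn [-0.049, 0.064, 0.008] now [0.5764 0.2681 0.1555] q [ 0.4   0.87  0.71 -0.22  2.31 -1.89] F [-0.  -0.4 -2.2] w 0.0377 80.57881817221642 t 6.02
```

View pics/s2.png

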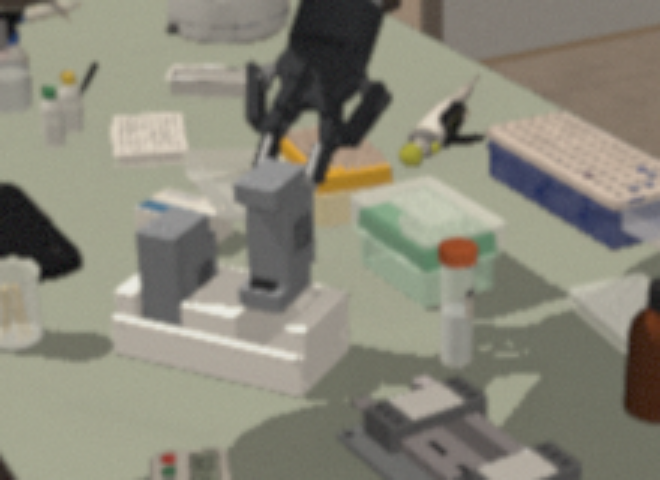

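The scene view shows the module gripped and lifted clear of the stand, with notch and black foot visible at about (265,285), and the dummy still in its pocket.

```bash
python3 - <<'E'
from h import *
step([.46,.035,.20],rot(.06,-np.pi/4))
from bench import status
o=status.observe(); r0=R.from_rotvec(o["ee_rot"])
for k in range(1,11):
    f=k*6.8*np.pi/180
    a=rot(.631-.571*min(1,k/14),np.pi/4-np.pi/2*min(1,k/14)); print(np.round(np.degrees((a*r0.inv()).as_rotvec())/5,2).tolist(),np.round(np.array([-.0075*k, -.015*k, min(.045,.02*k)]),3).tolist())
E
```

```text
shift [-0.1162, -0.233, 0.0465] turn [6.131, -17.067, -5.137] now [0.5762 0.268  0.1535] q [ 0.4   0.87  0.71 -0.22  2.31 -1.89] F [ 0.8  0.5 -3.6] w 0.038 80.5585116147995 t 6.07
[0.69, -1.0, -0.46] [-0.008, -0.015, 0.02]
[1.39, -2.09, -0.92] [-0.015, -0.03, 0.04]
[2.04, -3.2, -1.38] [-0.022, -0.045, 0.045]
[2.65, -4.34, -1.83] [-0.03, -0.06, 0.045]
[3.21, -5.51, -2.27] [-0.038, -0.075, 0.045]
[3.73, -6.7, -2.69] [-0.045, -0.09, 0.045]
[4.2, -7.92, -3.1] [-0.052, -0.105, 0.045]
[4.62, -9.16, -3.48] [-0.06, -0.12, 0.045]
[4.99, -10.43, -3.84] [-0.068, -0.135, 0.045]
[5.32, -11.72, -4.17] [-0.075, -0.15, 0.045]
```

Call:
move_arm --pt "-1 0 0 0.03 0 0 0" --pt "-1 -0.008 -0.015 0.055 0.69 -1.0 -0.46" --pt "-1 -0.02 -0.035 0.055 1.39 -2.09 -0.92" --pt "-1 -0.03 -0.06 0.055 2.04 -3.2 -1.38" --pt "-1 -0.04 -0.08 0.055 2.65 -4.34 -1.83" --pt "-1 -0.05 -0.1 0.055 3.21 -5.51 -2.27" --pt "-1 -0.06 -0.125 0.055 3.73 -6.7 -2.69" --pt "-1 -0.07 -0.15 0.055 4.2 -7.92 -3.1" --pt "-1 -0.08 -0.17 0.055 4.62 -9.16 -3.48" --pt "-1 -0.09 -0.19 0.055 4.99 -10.43 -3.84"

```text
t: 6.9
tool_pos: [0.485, 0.077, 0.206]
ee_rot: [-0.433, 2.962, 0.028]
contact_force: [-0.6, -1.5, -2.1]
grip_width: 0.0377
finger_force: 81.3
```

```bash
python3 - <<'E'
from h import *
step([.46,.035,.15],rot(.06,-np.pi/4))
E
```

```text
shift [-0.025, -0.042, -0.056] turn [1.302, -7.186, -2.534] now [0.485 0.077 0.206] q [-0.03 -0.13  1.75  0.05  1.37 -1.9 ] F [-0.6 -1.5 -2.1] w 0.0377 81.27949565649033 t 6.9
```

Call:
move_arm --pt "-1 -0.004 -0.006 0 0.2 -1.1 -0.4" --pt "-1 -0.008 -0.012 0 0.4 -2.2 -0.8" --pt "-1 -0.012 -0.018 0 0.6 -3.3 -1.2" --pt "-1 -0.016 -0.024 0 0.8 -4.4 -1.6" --pt "-1 -0.02 -0.03 -0.01 1 -5.5 -2" --pt "-1 -0.023 -0.036 -0.03 1.2 -6.6 -2.3" --pt "-1 -0.025 -0.04 -0.056 1.3 -7.18 -2.5" --pt "-1 -0.025 -0.04 -0.056 1.3 -7.18 -2.5" --pt "-1 -0.025 -0.04 -0.056 1.3 -7.18 -2.5" --pt "-1 -0.025 -0.04 -0.056 1.3 -7.18 -2.5"

```text
t: 7.73
tool_pos: [0.4619, 0.0381, 0.1525]
ee_rot: [-0.079, 2.361, 0.029]
contact_force: [0.7, -0.6, -2.8]
grip_width: 0.0379
finger_force: 81.6
```

```bash
python3 - <<'E'
from h import *
from bench import imaging
step([.46,.035,.05],rot(.06,-np.pi/4))
p=imaging.snapshot("scene"); cv2.imwrite("pics/s3.png",cv2.resize(p["img"][150:390,180:440,::-1],(780,720))[::1][:600]); pickle.dump(p,open("s3.pkl","wb"))
E
```

```text
shift [-0.0019, -0.0031, -0.1025] turn [0.033, -0.062, -0.07] now [0.4619 0.0381 0.1525] q [-0.24 -0.57  2.35  0.36  0.64 -2.09] F [ 0.7 -0.6 -2.8] w 0.0379 81.57961964607239 t 7.73
```

View pics/s3.png

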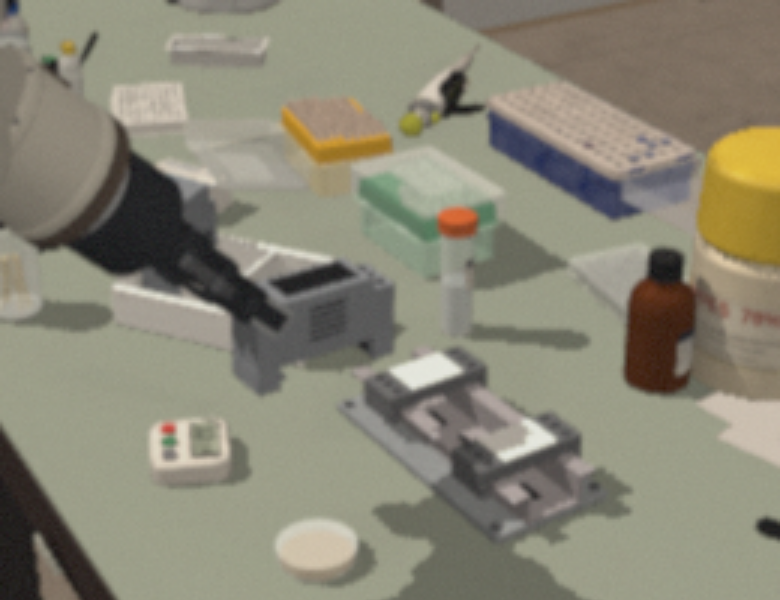

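The scene view shows the module held level with its underside down, above the free bench between timer and dish.

Call:
move_arm --pt "-1 -0.002 -0.003 -0.02 0.03 -0.06 -0.07" --pt "-1 -0.002 -0.003 -0.045 0.03 -0.06 -0.07" --pt "-1 -0.002 -0.003 -0.07 0.03 -0.06 -0.07" --pt "-1 -0.002 -0.003 -0.09 0.03 -0.06 -0.07" --pt "-1 -0.002 -0.003 -0.1 0.03 -0.06 -0.07" --pt "-1 -0.002 -0.003 -0.103 0.03 -0.06 -0.07" --pt "-1 -0.002 -0.003 -0.105 0.03 -0.06 -0.07" --pt "-1 -0.002 -0.003 -0.106 0.03 -0.06 -0.07" --pt "-1 -0.002 -0.003 -0.107 0.03 -0.06 -0.07" --pt "-1 -0.002 -0.003 -0.107 0.03 -0.06 -0.07"

```text
t: 8.62
tool_pos: [0.4603, 0.0351, 0.0453]
ee_rot: [-0.071, 2.352, 0.029]
contact_force: [-0.5, 2.8, 2.5]
grip_width: 0.0374
finger_force: 82.1
```

```bash
python3 - <<'E'
from h import *
step([.46,.035,.042],rot(.06,-np.pi/4))
E
```

```text
shift [-0.0003, -0.0001, -0.0033] turn [0.002, 0.034, -0.0] now [0.4603 0.0351 0.0453] q [-0.26 -0.38  2.5   0.74  0.33 -2.51] F [-0.5  2.8  2.5] w 0.0374 82.09299087524414 t 8.62
```

Call:
move_arm --pt "-1 0 0 -0.0005 0 0 0" --pt "-1 0 0 -0.001 0 0 0" --pt "-1 0 0 -0.001 0 0 0" --pt "0.3 0 0 -0.001 0 0 0" --pt "0.3 0 0 -0.001 0 0 0" --pt "0.3 0 0 -0.001 0 0 0" --pt "0.3 0 0 -0.001 0 0 0" --pt "0.3 0 0 -0.001 0 0 0" --pt "0.3 0 0 -0.001 0 0 0" --pt "0.3 0 0 -0.001 0 0 0"

```text
t: 9.45
tool_pos: [0.4589, 0.0351, 0.0421]
ee_rot: [-0.07, 2.356, 0.029]
contact_force: [0.4, 0.0, 0.7]
grip_width: 0.055
finger_force: 0.0
```

Call:
move_arm --pt "0.3 -0.005 0 0.015 0 0 0" --pt "0.3 -0.01 0 0.035 0 0 0" --pt "0.3 -0.01 0 0.065 0 0 0" --pt "0.3 -0.01 0 0.095 0 0.5 0" --pt "0.3 -0.005 0 0.125 0 1.5 0" --pt "0.3 0 0 0.145 0 2.5 0" --pt "0.3 0.005 0 0.15 0 3.5 0" --pt "0.3 0.01 0 0.15 0 4.5 0" --pt "0.3 0.01 0 0.15 0 5.5 0" --pt "0.3 0.01 0 0.15 0 6.5 0"

```text
t: 10.28
tool_pos: [0.4691, 0.0351, 0.1925]
ee_rot: [-0.068, 2.927, 0.054]
contact_force: [-1.0, 0.5, -0.3]
grip_width: 0.0557
finger_force: 0.0
```

```bash
python3 - <<'E'
from h import *
from bench import imaging
D={}
for c in ("top","scene","wrist"):
    p=imaging.snapshot(c); D[c]=p; cv2.imwrite(f"pics/{c}4.png",p["img"][:,:,::-1])
pickle.dump(D,open("d4.pkl","wb"))
step([.48,.035,.2],rot(.06,0))
for c in ("wrist","scene"):
  for n in ("module","module_seat","module_lip","rail_top","block_left","block_right"):
    print(c,n,[(np.round(x["point"],1).tolist(),round(x["score"],2)) for x in imaging.mark_of(D[c],n)[:2]])
E
```

```text
shift [0.0105, -0.0002, 0.0086] turn [-0.507, 2.476, 0.152] now [0.4695 0.0352 0.1914] q [-0.14 -0.21  1.86  0.08  1.28 -1.77] F [-1.2  1.  -0.5] w 0.0557 0.0 t 10.43
wrist module [([311.3, 192.9], 0.83)]
wrist module_seat []
wrist module_lip [([294.1, 316.8], 0.38)]
wrist rail_top [([292.6, 315.3], 0.64)]
wrist block_left [([345.6, 315.7], 0.73)]
wrist block_right []
scene module [([283.4, 309.9], 0.8)]
scene module_seat [([287.0, 304.5], 0.55), ([286.9, 309.1], 0.43)]
scene module_lip [([272.4, 313.7], 0.94)]
scene rail_top []
scene block_left [([322.8, 281.2], 0.88)]
scene block_right [([355.5, 301.1], 0.6), ([287.4, 305.0], 0.32)]
```

View pics/wrist4.png

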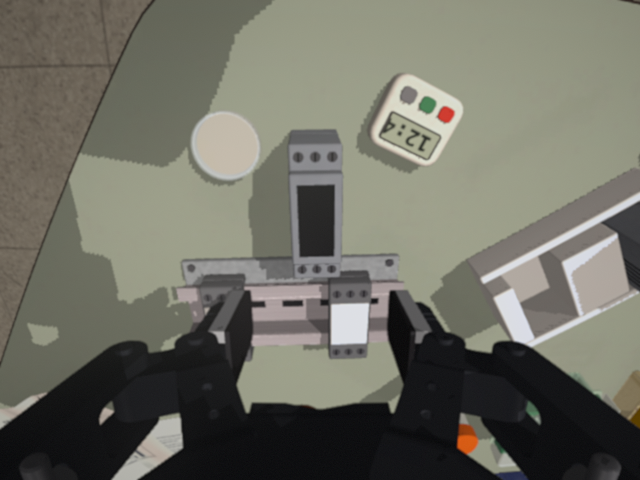

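The wrist view shows the module lying flat at about (315,205) px, the rail behind it, with block_left at (348,318) and block_right under the left finger at (222,300). Now an edge fit of both poses.

```bash
cat > fit.py <<'E'
from h import *
def grad(p):
    g=cv2.GaussianBlur(cv2.cvtColor(p["img"],cv2.COLOR_RGB2GRAY).astype(np.float32),(0,0),1.0)
    m=np.hypot(cv2.Sobel(g,cv2.CV_32F,1,0),cv2.Sobel(g,cv2.CV_32F,0,1)); return np.minimum(m,120)
def lines(L,n=40):
    t=np.linspace(.04,.96,n)[:,None]; return np.vstack([np.array(a)*(1-t)+np.array(b)*t for a,b in L])/1e3
def rect(x0,x1,y0,y1,z): return [((x0,y0,z),(x1,y0,z)),((x1,y0,z),(x1,y1,z)),((x1,y1,z),(x0,y1,z)),((x0,y1,z),(x0,y0,z))]
def score(gs,q,P):
    s=0
    for p,g in gs:
        uv=proj(p,tf(q,P)).astype(np.float32); s+=cv2.remap(g,uv[:,:1],uv[:,1:],cv2.INTER_LINEAR).mean()
    return s
def fit(gs,q0,model,steps):
    from scipy.optimize import differential_evolution as de
    r=de(lambda q:-score(gs,q,model(q)),[(a-b,a+b) for a,b in zip(q0,steps)],seed=0,maxiter=60,popsize=12,tol=1e-6); return r.x,-r.fun
def rail(q):
    a,b=q[3],q[4]
    L=[((-37.5,-108,33),(-37.5,108,33)),((37.5,-108,33),(37.5,108,33)),((-52.5,-108,8),(-52.5,108,8)),((52.5,-108,8),(52.5,108,8))]
    for c in (a*1e3,-b*1e3): L+=[((-47,c-20,47),(47,c-20,47)),((-47,c+20,47),(47,c+20,47))]
    return lines(L)
def module(q): return lines(rect(-57.5,57.5,-20,20,60)[1::1]+rect(-38,38,-20,20,70))
E
python3 - <<'E'
from fit import *
D=pickle.load(open("d4.pkl","rb")); D0=pickle.load(open("d0.pkl","rb"))
q0=[.6105,.0152,.061,.065,.065]; st=[.01,.01,.05,.01,.01]
for n,ps in (("wrist",[D["wrist"]]),("scene+top",[D0["scene"],D0["top"]]),("all",[D["wrist"],D0["scene"],D0["top"]])):
    r=fit([(p,grad(p)) for p in ps],q0,rail,st); print("rail",n,np.round(r[0],4),r[1])
q0=[.4875,.0368,.06]; st=[.012,.01,.06]
for n,ps in (("wrist",[D["wrist"]]),("top",[D["top"]]),("both",[D["wrist"],D["scene"]])):
    r=fit([(p,grad(p)) for p in ps],q0,module,st); print("mod",n,np.round(r[0],4),r[1])
E
```

```text
rail wrist [0.6072 0.0174 0.0346 0.0563 0.0566] 70.54235
rail scene+top [0.6142 0.0173 0.0566 0.0593 0.0603] 167.0733184814453
rail all [0.6092 0.0201 0.0626 0.0558 0.0594] 228.95379638671875
mod wrist [0.4955 0.0319 0.0465] 79.96939849853516
mod top [0.4816 0.0447 0.    ] 66.59262084960938
mod both [0.4789 0.0312 0.04  ] 143.8824920654297
```

```bash
python3 - <<'E'
from fit import *
D=pickle.load(open("d4.pkl","rb")); p=D["wrist"]
s=2.5; ox,oy=170,125
im=cv2.resize(p["img"][oy:oy+240,ox:ox+250,::-1],None,fx=s,fy=s,interpolation=cv2.INTER_CUBIC)
def draw(q,P,c):
    for u in proj(p,tf(q,P)): cv2.circle(im,tuple(int(v) for v in (u-[ox,oy]+.5)*s),1,c,-1)
q=[.6105,.0152,.061,.0575,.0575]
draw(q,rail(q)[::2],(0,0,255)); draw([.4875,.0368,.06],module(0)[::2],(0,255,0))
cv2.imwrite("pics/ov.png",im)
E
```

```text
(no output)
```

View pics/ov.png

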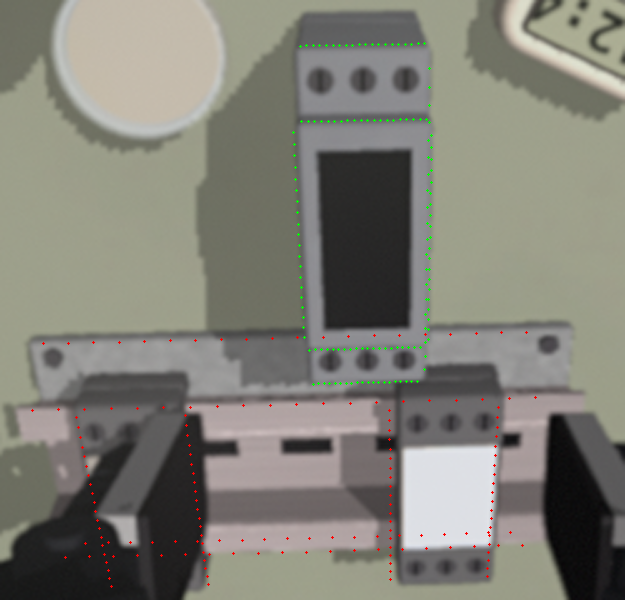

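The overlay shows the laid module matches its kinematic pose to about 1 mm (green). The rail sits at about (0.609, 0.020), yaw 0.061, and the gap between the blocks is about 77 mm.

Call:
move_arm --pt "0.3 0.01 0 0 -0.1 0.8 0" --pt "0.3 0.025 0.001 0 -0.2 1.6 0.1" --pt "0.3 0.04 0.002 -0.02 -0.4 2.2 0.1" --pt "0.3 0.043 0.003 -0.04 -0.5 2.48 0.1" --pt "0.3 0.043 0.003 -0.06 -0.5 2.48 0.1" --pt "0.3 0.043 0.003 -0.08 -0.5 2.48 0.1" --pt "0.3 0.043 0.003 -0.09 -0.5 2.48 0.1" --pt "0.3 0.043 0.003 -0.09 -0.5 2.48 0.1" --pt "0.3 0.043 0.003 -0.09 -0.5 2.48 0.1" --pt "0.3 0.043 0.003 -0.09 -0.5 2.48 0.1"

```text
t: 11.87
tool_pos: [0.5124, 0.038, 0.1035]
ee_rot: [-0.086, 3.139, -0.001]
contact_force: [0.8, -0.5, -0.4]
grip_width: 0.0554
finger_force: 0.0
```

```bash
python3 - <<'E'
from h import *
step([.5125,.0382,.054],rot(.057,0))
E
```

```text
shift [0.0001, 0.0002, -0.0495] turn [0.004, 0.021, 0.023] now [0.5124 0.038  0.1035] q [-0.08  0.09  1.74 -0.    1.31 -1.7 ] F [ 0.8 -0.5 -0.4] w 0.0554 0.0 t 11.87
```

Call:
move_arm --pt "0.3 0 0 -0.015 0 0 0" --pt "0.3 0 0 -0.035 0 0 0" --pt "0.3 0 0 -0.0485 0 0 0" --pt "0.3 0 0 -0.0495 0 0 0" --pt "0.3 0 0 -0.0495 0 0 0" --pt "-1 0 0 -0.0495 0 0 0" --pt "-1 0 0 -0.0495 0 0 0" --pt "-1 0 0 -0.0495 0 0 0" --pt "-1 0 0 -0.0495 0 0 0" --pt "-1 0 0 -0.0495 0 0 0" --squeeze 110

```text
t: 12.7
tool_pos: [0.5128, 0.0382, 0.055]
ee_rot: [-0.087, 3.137, -0.001]
contact_force: [-6.2, 2.1, 16.3]
grip_width: 0.0343
finger_force: 108.2
```

```bash
python3 - <<'E'
from h import *
step([.5125,.0382,.134],rot(.057,0))
E
```

```text
shift [-0.0003, -0.0, 0.079] turn [0.003, 0.034, 0.02] now [0.5128 0.0382 0.055 ] q [-0.08  0.14  1.8  -0.    1.2  -1.7 ] F [-6.2  2.1 16.3] w 0.0343 108.16052287817001 t 12.7
```

```bash
cat >> h.py <<'E'
RAIL=[.6092,.0201,.061]; G=np.array([.0253,0,.055])
def mount(dx,dz,deg,y=-.0027):
    "TCP pose with module pivot (-37.5,18) at rail (-37.5+dx, 33+dz), foot end deg up"
    a=np.radians(deg); rel=G-[-.0375,0,.018]; c,s=np.cos(a),np.sin(a)
    P=[-.0375+dx/1e3+rel[0]*c-rel[2]*s, y, .033+dz/1e3+rel[0]*s+rel[2]*c]
    return tf(RAIL,P)[0], rot(RAIL[2],-a)
E
python3 - <<'E'
from h import *
for a in ((-12,40,16),(-12,1,16),(0,1,16),(0,0,0)): print(a); step(*mount(*a))
E
```

```text
(-12, 40, 16)
shift [0.0973, -0.0208, 0.0709] turn [0.189, -3.161, 0.066] now [0.5128 0.0382 0.055 ] q [-0.08  0.14  1.8  -0.    1.2  -1.7 ] F [-6.2  2.1 16.3] w 0.0343 108.16052287817001 t 12.7
(-12, 1, 16)
shift [0.0973, -0.0208, 0.0319] turn [0.189, -3.161, 0.066] now [0.5128 0.0382 0.055 ] q [-0.08  0.14  1.8  -0.    1.2  -1.7 ] F [-6.2  2.1 16.3] w 0.0343 108.16052287817001 t 12.7
(0, 1, 16)
shift [0.1093, -0.02, 0.0319] turn [0.189, -3.161, 0.066] now [0.5128 0.0382 0.055 ] q [-0.08  0.14  1.8  -0.    1.2  -1.7 ] F [-6.2  2.1 16.3] w 0.0343 108.16052287817001 t 12.7
(0, 0, 0)
shift [0.1219, -0.0193, 0.015] turn [0.003, 0.034, 0.066] now [0.5128 0.0382 0.055 ] q [-0.08  0.14  1.8  -0.    1.2  -1.7 ] F [-6.2  2.1 16.3] w 0.0343 108.16052287817001 t 12.7
```

Call:
move_arm --pt "-1 0 0 0.005 0 0 0" --pt "-1 0 0 0.015 0 0 0" --pt "-1 0 0 0.03 0 0 0" --pt "-1 0 0 0.045 0 0 0" --pt "-1 0 0 0.06 0 0 0" --pt "-1 0 0 0.07 0 0 0" --pt "-1 0 0 0.07 0 0 0" --pt "-1 0 0 0.07 0 0 0" --pt "-1 0 0 0.07 0 0 0" --pt "-1 0 0 0.07 0 0 0"

```text
t: 13.53
tool_pos: [0.5114, 0.0382, 0.1217]
ee_rot: [0.087, -3.139, 0.0]
contact_force: [0.5, -0.7, -3.9]
grip_width: 0.0337
finger_force: 110.0
```

```bash
python3 - <<'E'
from h import *
for a in ((-12,40,16),(-12,1,16)): print(a); step(*mount(*a))
E
```

```text
(-12, 40, 16)
shift [0.0986, -0.0207, 0.0041] turn [0.187, -3.209, 0.067] now [0.5114 0.0382 0.1217] q [-0.08  0.08  1.72 -0.    1.35 -1.7 ] F [ 0.5 -0.7 -3.9] w 0.0337 110.04612509161234 t 13.53
(-12, 1, 16)
shift [0.0986, -0.0207, -0.0349] turn [0.187, -3.209, 0.067] now [0.5114 0.0382 0.1217] q [-0.08  0.08  1.72 -0.    1.35 -1.7 ] F [ 0.5 -0.7 -3.9] w 0.0337 110.04612509161234 t 13.53
```

Call:
move_arm --pt "-1 0.015 -0.003 0.01 0 -0.5 0" --pt "-1 0.03 -0.006 0.01 0 -1 0" --pt "-1 0.045 -0.01 0.01 0.1 -1.6 0" --pt "-1 0.06 -0.014 0.01 0.1 -2.2 0" --pt "-1 0.075 -0.017 0.01 0.15 -2.7 0.06" --pt "-1 0.09 -0.0207 0.01 0.187 -3.2 0.067" --pt "-1 0.0986 -0.0207 0.006 0.187 -3.2 0.067" --pt "-1 0.0986 -0.0207 0.006 0.187 -3.2 0.067" --pt "-1 0.0986 -0.0207 0.006 0.187 -3.2 0.067" --pt "-1 0.0986 -0.0207 0.006 0.187 -3.2 0.067"

```text
t: 14.37
tool_pos: [0.6103, 0.0176, 0.1285]
ee_rot: [-0.088, 2.862, 0.012]
contact_force: [-0.0, 0.0, -4.0]
grip_width: 0.0338
finger_force: 110.5
```

```bash
python3 - <<'E'
from h import *
from bench import imaging
step(*mount(-12,1,16))
D={}
for c in ("wrist","scene"): D[c]=imaging.snapshot(c)
pickle.dump(D,open("d5.pkl","wb"))
im=[]
for c,(x,y,w,h) in (("wrist",(150,120,300,260)),("scene",(230,190,180,156))):
    p=D[c]; s=400/w; a=cv2.resize(p["img"][y:y+h,x:x+w,::-1],(400,int(h*s)),interpolation=cv2.INTER_CUBIC)
    o=__import__("bench").status.observe(); T=R.from_rotvec(o["ee_rot"])
    # module outline from TCP pose: module axes: z=-tool z, y=tool y
    M=T.as_matrix(); A=np.c_[np.cross(M[:,1],-M[:,2]),M[:,1],-M[:,2]]
    prof=np.array([[-57.5,0],[-57.5,60],[-38,60],[-38,70],[38,70],[38,60],[57.5,60],[57.5,0],[39,0],[39,18],[-39,18],[-39,0],[-57.5,0]])/1e3
    for yy in (-.02,.02):
        L=np.array([o["tool_pos"]+A@(np.array([u,yy,v])-G) for u,v in prof])
        cv2.polylines(a,[((proj(p,L)-[x,y]+.5)*s).astype(int)],False,(0,255,0),1)
    q=RAIL
    for e in (-.0375,.0375): cv2.polylines(a,[((proj(p,tf(q,[[e,-.11,.033],[e,.11,.033]]))-[x,y]+.5)*s).astype(int)],False,(0,0,255),1)
    im.append(a[:346])
cv2.imwrite("pics/v5.png",np.hstack(im))
E
```

```text
shift [-0.0002, -0.0002, -0.0416] turn [0.001, -0.006, -0.002] now [0.6103 0.0176 0.1285] q [-0.13  0.09  1.72  0.06  1.06 -1.78] F [-0.  0. -4.] w 0.0338 110.51310986280441 t 14.37
```

View pics/v5.png

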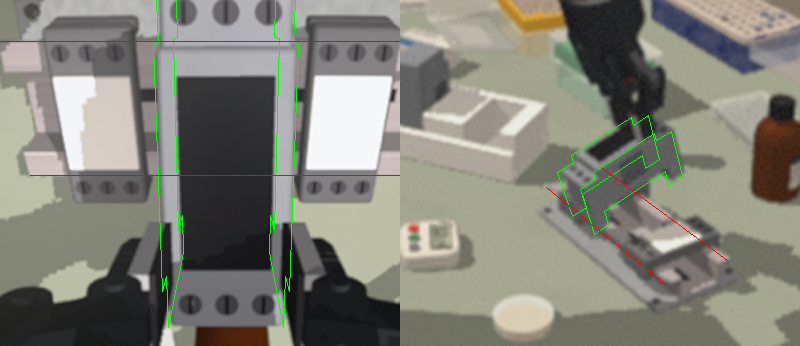

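The view shows the held module centred between the blocks (module columns 160–296, blocks' inner edges about 152 and 303) and its outline agreeing with the model. Lowering beside the near flange.

Call:
move_arm --pt "-1 0 0 -0.01 0 0 0" --pt "-1 0 0 -0.02 0 0 0" --pt "-1 0 0 -0.03 0 0 0" --pt "-1 0 0 -0.036 0 0 0" --pt "-1 0 0 -0.039 0 0 0" --pt "-1 0 0 -0.0415 0 0 0" --pt "-1 0 0 -0.0415 0 0 0" --pt "-1 0 0 -0.0415 0 0 0" --pt "-1 0 0 -0.0415 0 0 0" --pt "-1 0 0 -0.0415 0 0 0"

```text
t: 15.3
tool_pos: [0.6106, 0.0174, 0.0876]
ee_rot: [-0.087, 2.86, 0.012]
contact_force: [-0.7, 0.9, -4.0]
grip_width: 0.0337
finger_force: 110.5
```

```bash
python3 - <<'E'
from h import *
from bench import imaging
for a in ((-12,1,16),(0,1,16)): step(*mount(*a))
p=imaging.snapshot("scene"); x,y,w,h=270,225,120,90
cv2.imwrite("pics/v6.png",cv2.resize(p["img"][y:y+h,x:x+w,::-1],(800,600),interpolation=cv2.INTER_CUBIC))
E
```

```text
shift [-0.0006, 0.0, -0.0007] turn [0.002, 0.014, 0.0] now [0.6106 0.0174 0.0876] q [-0.13  0.13  1.76  0.06  0.97 -1.79] F [-0.7  0.9 -4. ] w 0.0337 110.50840806216002 t 15.3
shift [0.0114, 0.0008, -0.0007] turn [0.002, 0.014, 0.0] now [0.6106 0.0174 0.0876] q [-0.13  0.13  1.76  0.06  0.97 -1.79] F [-0.7  0.9 -4. ] w 0.0337 110.50840806216002 t 15.3
```

Call:
move_arm --pt "-1 0.001 0 -0.0007 0 0 0" --pt "-1 0.002 0.0001 -0.0007 0 0 0" --pt "-1 0.003 0.0002 -0.0007 0 0 0" --pt "-1 0.004 0.0003 -0.0007 0 0 0" --pt "-1 0.005 0.0003 -0.0007 0 0 0" --pt "-1 0.006 0.0004 -0.0007 0 0 0" --pt "-1 0.007 0.0004 -0.0007 0 0 0" --pt "-1 0.008 0.0005 -0.0007 0 0 0" --pt "-1 0.008 0.0005 -0.0007 0 0 0" --pt "-1 0.008 0.0005 -0.0007 0 0 0"

```text
t: 16.18
tool_pos: [0.6184, 0.0179, 0.0864]
ee_rot: [-0.087, 2.861, 0.012]
contact_force: [0.7, 1.6, -4.1]
grip_width: 0.0334
finger_force: 110.5
```

Call:
move_arm --pt "-1 0.0005 0 0 0 0 0" --pt "-1 0.001 0 0 0 0 0" --pt "-1 0.0015 0.0001 0 0 0 0" --pt "-1 0.002 0.0001 0 0 0 0" --pt "-1 0.0025 0.0001 0 0 0 0" --pt "-1 0.003 0.0002 0 0 0 0" --pt "-1 0.003 0.0002 0 0 0 0" --pt "-1 0.003 0.0002 0 0 0 0" --pt "-1 0.003 0.0002 0 0 0 0" --pt "-1 0.003 0.0002 0 0 0 0"

```text
t: 17.02
tool_pos: [0.6214, 0.0181, 0.0864]
ee_rot: [-0.087, 2.861, 0.012]
contact_force: [0.0, -0.3, -4.2]
grip_width: 0.0339
finger_force: 110.6
```

Call:
move_arm --pt "-1 0.0005 0 0 0 0 0" --pt "-1 0.0005 0 0 0 0 0" --pt "-1 0.001 0 0 0 0 0" --pt "-1 0.001 0 0 0 0 0" --pt "-1 0.0015 0.0001 0 0 0 0" --pt "-1 0.0015 0.0001 0 0 0 0" --pt "-1 0.002 0.0001 0 0 0 0" --pt "-1 0.002 0.0001 0 0 0 0" --pt "-1 0.002 0.0001 0 0 0 0" --pt "-1 0.002 0.0001 0 0 0 0"

```text
t: 17.85
tool_pos: [0.6228, 0.0182, 0.0857]
ee_rot: [-0.087, 2.862, 0.012]
contact_force: [-5.1, -0.8, -9.9]
grip_width: 0.0337
finger_force: 110.2
```

```bash
python3 - <<'E'
from h import *
for a in ((0,1,16),(0,0,0)): step(*mount(*a))
E
```

```text
shift [-0.0008, -0.0, 0.0012] turn [0.0, -0.013, 0.0] now [0.6228 0.0182 0.0857] q [-0.12  0.16  1.74  0.06  0.98 -1.78] F [-5.1 -0.8 -9.9] w 0.0337 110.20949978381395 t 17.85
shift [0.0118, 0.0007, -0.0157] turn [-0.195, 3.181, 0.0] now [0.6228 0.0182 0.0857] q [-0.12  0.16  1.74  0.06  0.98 -1.78] F [-5.1 -0.8 -9.9] w 0.0337 110.20949978381395 t 17.85
```

```bash
python3 - <<'E'
from h import *
c=np.array([.6235,.0182,.0863]); r=rot(.061,-np.radians(16))
for d in (14,12,10,8,6,4,2,0,-.5):
    p,q=mount(0,.5,d); print(d,np.round((p-c),4).tolist(),np.round(np.degrees((q*r.inv()).as_rotvec())/5,3).tolist())
E
```

```text
14 [0.0003, 0.0001, -0.0017] [-0.024, 0.399, -0.0]
12 [0.0021, 0.0002, -0.0036] [-0.049, 0.799, 0.0]
10 [0.0038, 0.0003, -0.0055] [-0.073, 1.198, -0.0]
8 [0.0054, 0.0004, -0.0074] [-0.098, 1.597, -0.0]
6 [0.0069, 0.0005, -0.0094] [-0.122, 1.996, -0.0]
4 [0.0084, 0.0006, -0.0115] [-0.146, 2.396, 0.0]
2 [0.0098, 0.0007, -0.0136] [-0.171, 2.795, -0.0]
0 [0.0111, 0.0007, -0.0158] [-0.195, 3.194, -0.0]
-0.5 [0.0114, 0.0008, -0.0163] [-0.201, 3.294, -0.0]
```

Call:
move_arm --pt "-1 -0.001 0 0 0 0 0" --pt "-1 0 0 -0.0008 -0.01 0.2 0" --pt "-1 0.0003 0.0001 -0.0017 -0.024 0.4 0" --pt "-1 0.0012 0.0001 -0.0026 -0.037 0.6 0" --pt "-1 0.0021 0.0002 -0.0036 -0.049 0.8 0" --pt "-1 0.003 0.0002 -0.0045 -0.061 1.0 0" --pt "-1 0.0038 0.0003 -0.0055 -0.073 1.2 0" --pt "-1 0.0046 0.0003 -0.0064 -0.085 1.4 0" --pt "-1 0.0054 0.0004 -0.0074 -0.098 1.6 0" --pt "-1 0.0054 0.0004 -0.0074 -0.098 1.6 0"

```text
t: 18.68
tool_pos: [0.6294, 0.0186, 0.0789]
ee_rot: [-0.092, 3.002, 0.006]
contact_force: [-0.3, -0.2, -3.7]
grip_width: 0.0337
finger_force: 111.5
```

```bash
python3 - <<'E'
from h import *
for a in ((0,.5,8),(0,.5,0)): step(*mount(*a))
E
```

```text
shift [-0.0006, -0.0, -0.0] turn [0.003, -0.011, -0.0] now [0.6294 0.0186 0.0789] q [-0.1   0.26  1.61  0.02  1.14 -1.75] F [-0.3 -0.2 -3.7] w 0.0337 111.54657868668437 t 18.68
shift [0.0052, 0.0003, -0.0084] turn [-0.095, 1.586, -0.0] now [0.6294 0.0186 0.0789] q [-0.1   0.26  1.61  0.02  1.14 -1.75] F [-0.3 -0.2 -3.7] w 0.0337 111.54657868668437 t 18.68
```

Call:
move_arm --pt "-1 0.0006 0 -0.001 -0.012 0.2 0" --pt "-1 0.0012 0.0001 -0.002 -0.024 0.4 0" --pt "-1 0.0018 0.0001 -0.0031 -0.036 0.6 0" --pt "-1 0.0025 0.0002 -0.0041 -0.048 0.8 0" --pt "-1 0.0031 0.0002 -0.0052 -0.06 1.0 0" --pt "-1 0.0036 0.0002 -0.0062 -0.072 1.2 0" --pt "-1 0.0036 0.0002 -0.0062 -0.072 1.2 0" --pt "-1 0.0036 0.0002 -0.0062 -0.072 1.2 0" --pt "-1 0.0036 0.0002 -0.0062 -0.072 1.2 0" --pt "-1 0.0036 0.0002 -0.0062 -0.072 1.2 0"

```text
t: 19.52
tool_pos: [0.6332, 0.0189, 0.0731]
ee_rot: [-0.095, 3.103, 0.002]
contact_force: [6.2, 1.3, 0.9]
grip_width: 0.0338
finger_force: 113.0
```

```bash
python3 - <<'E'
from h import *
for a in ((0,.5,2),(0,.0,0)): step(*mount(*a))
E
```

```text
shift [0.0001, 0.0, -0.0004] turn [0.0, 0.022, -0.0] now [0.6332 0.0189 0.0731] q [-0.09  0.33  1.52  0.01  1.26 -1.73] F [6.2 1.3 0.9] w 0.0338 112.95542556792498 t 19.52
shift [0.0014, 0.0001, -0.0031] turn [-0.024, 0.421, -0.0] now [0.6332 0.0189 0.0731] q [-0.09  0.33  1.52  0.01  1.26 -1.73] F [6.2 1.3 0.9] w 0.0338 112.95542556792498 t 19.52
```

Call:
move_arm --pt "-1 0.0005 0 -0.001 -0.008 0.14 0" --pt "-1 0.001 0 -0.002 -0.016 0.28 0" --pt "-1 0.0014 0.0001 -0.003 -0.024 0.42 0" --pt "-1 0.0014 0.0001 -0.0036 -0.026 0.46 0" --pt "-1 0.0014 0.0001 -0.0041 -0.028 0.48 0" --pt "-1 0.0014 0.0001 -0.0041 -0.028 0.48 0" --pt "-1 0.0014 0.0001 -0.0041 -0.028 0.48 0" --pt "-1 0.0014 0.0001 -0.0041 -0.028 0.48 0" --pt "-1 0.0014 0.0001 -0.0041 -0.028 0.48 0" --pt "-1 0.0014 0.0001 -0.0041 -0.028 0.48 0"

```text
t: 20.35
tool_pos: [0.6341, 0.019, 0.0701]
ee_rot: [0.096, -3.134, 0.001]
contact_force: [-4.0, 2.0, 16.9]
grip_width: 0.0337
finger_force: 117.8
```

```bash
python3 - <<'E'
from h import *
for a in ((0,0,0),): step(*mount(*a))
E
```

```text
shift [0.0005, -0.0001, -0.0001] turn [0.006, -0.068, -0.002] now [0.6341 0.019  0.0701] q [-0.09  0.36  1.48 -0.    1.3  -1.72] F [-4.   2.  16.9] w 0.0337 117.75193769484758 t 20.35
```

Call:
move_arm --pt "-1 0 0 -0.0005 0 0 0" --pt "-1 0 0 -0.0005 0 0 0" --pt "-1 0 0 0.0015 0 0 0" --pt "-1 0 0 0.0015 0 0 0" --pt "-0.1 0 0 0.0015 0 0 0" --pt "0.2 0 0 0.0015 0 0 0" --pt "0.2 0 0 0.0015 0 0 0" --pt "0.2 0 0 0.0015 0 0 0" --pt "0.2 0 0 0.0015 0 0 0" --pt "0.2 0 0 0.0015 0 0 0"

```text
t: 21.18
tool_pos: [0.6338, 0.0189, 0.0702]
ee_rot: [0.096, -3.133, 0.0]
contact_force: [0.5, -0.1, 0.7]
grip_width: 0.0513
finger_force: 0.0
```

```bash
python3 - <<'E'
from h import *
from bench import imaging
step(*mount(0,0,0))
p=imaging.snapshot("wrist"); s=imaging.snapshot("scene"); pickle.dump((p,s),open("d7.pkl","wb"))
a=cv2.resize(p["img"][90:390,130:430,::-1],(400,400)); 
x,y,w,h=290,215,120,120
b=cv2.resize(s["img"][y:y+h,x:x+w,::-1],(400,400),interpolation=cv2.INTER_CUBIC)
prof=np.array([[-57.5,0],[-57.5,60],[-38,60],[-38,70],[38,70],[38,60],[57.5,60],[57.5,0],[39,0],[39,18],[-39,18],[-39,0],[-57.5,0]])/1e3
L=tf(RAIL,[[u,-.0227,v+.015] for u,v in prof]); cv2.polylines(b,[((proj(s,L)-[x,y]+.5)*400/w).astype(int)],False,(0,255,0),1)
cv2.imwrite("pics/v7.png",np.hstack([a,b]))
E
```

```text
shift [0.0009, 0.0, -0.0002] turn [0.004, -0.082, -0.0] now [0.6338 0.0189 0.0702] q [-0.09  0.36  1.48 -0.    1.31 -1.72] F [ 0.5 -0.1  0.7] w 0.0513 0.0 t 21.18
```

View pics/v7.png

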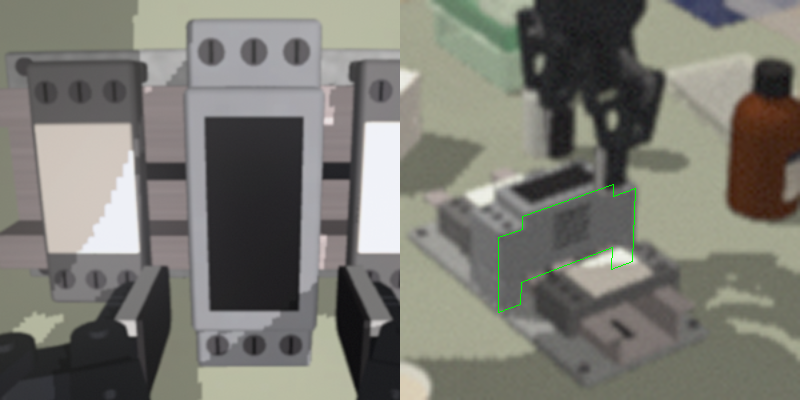

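The view shows the module seated flat between the blocks, with the outline for the clipped pose matching in the scene view and the fingers open. Now a new hold at the foot end.

Call:
move_arm --pt "0.2 0.004 0 0 0 0 0" --pt "0.2 0.008 0.0005 0 0 0 0" --pt "0.2 0.012 0.001 0 0 0 0" --pt "0.2 0.015 0.001 -0.002 0 0 0" --pt "0.2 0.015 0.001 -0.002 0 0 0" --pt "-1 0.015 0.001 -0.002 0 0 0" --pt "-1 0.015 0.001 -0.002 0 0 0" --pt "-1 0.015 0.001 -0.002 0 0 0" --pt "-1 0.015 0.001 -0.002 0 0 0" --pt "-1 0.015 0.001 -0.002 0 0 0" --squeeze 80

```text
t: 22.12
tool_pos: [0.6489, 0.0201, 0.0687]
ee_rot: [0.096, -3.134, 0.0]
contact_force: [-0.9, 1.3, 6.0]
grip_width: 0.0343
finger_force: 79.1
```

Call:
move_arm --pt "-1 0 0 0.0003 0 0 0" --pt "-1 0 0 0.0006 0 0 0" --pt "-1 0 0 0.0009 0 0 0" --pt "-1 0 0 0.0012 0 0 0" --pt "-1 0 0 0.0015 0 0 0" --pt "-1 0 0 0.0015 0 0 0" --pt "-1 0 0 0.0015 0 0 0" --pt "-1 0 0 0.0015 0 0 0" --pt "-1 0 0 0.0015 0 0 0" --pt "-1 0 0 0.0015 0 0 0"

```text
t: 22.95
tool_pos: [0.6488, 0.0199, 0.0696]
ee_rot: [0.096, -3.133, 0.0]
contact_force: [-1.3, 1.3, -2.9]
grip_width: 0.0342
finger_force: 79.8
```

Call:
move_arm --pt "-1 0 0 0.0003 0 0 0" --pt "-1 0 0 0.0006 0 0 0" --pt "-1 0 0 0.0009 0 0 0" --pt "-1 0 0 0.0012 0 0 0" --pt "-1 0 0 0.0015 0 0 0" --pt "-1 0 0 0.0015 0 0 0" --pt "-1 0 0 0.0015 0 0 0" --pt "-1 0 0 0.0015 0 0 0" --pt "-1 0 0 0.0015 0 0 0" --pt "-1 0 0 0.0015 0 0 0"

```text
t: 23.78
tool_pos: [0.6486, 0.02, 0.0709]
ee_rot: [0.096, -3.132, 0.0]
contact_force: [-1.3, 0.3, -12.4]
grip_width: 0.0336
finger_force: 80.7
```

Call:
move_arm --pt "-1 0 0 0.0003 0 0 0" --pt "-1 0 0 0.0003 0 0 0" --pt "-1 0 0 0.0003 0 0 0" --pt "-1 0 0 0.0003 0 0 0" --pt "-1 0 0 0.0003 0 0 0" --pt "-1 0 0 0.0003 0 0 0" --pt "-1 0 0 0.0003 0 0 0" --pt "-1 0 0 0.0003 0 0 0" --pt "-1 0 0 0.0003 0 0 0" --pt "-1 0 0 0.0003 0 0 0"

```text
t: 24.62
tool_pos: [0.6487, 0.0199, 0.0713]
ee_rot: [0.096, -3.133, 0.0]
contact_force: [-0.6, 0.1, -19.9]
grip_width: 0.0334
finger_force: 81.3
```

Call:
move_arm --pt "-1 0 0 -0.0005 0 0 0" --pt "-1 0 0 -0.0012 0 0 0" --pt "-1 0 0 -0.002 0 0 0" --pt "-1 0 0 -0.0026 0 0 0" --pt "-1 0 0 -0.003 0 0 0" --pt "-1 0 0 -0.003 0 0 0" --pt "0.25 0 0 -0.003 0 0 0" --pt "0.25 0 0 -0.003 0 0 0" --pt "0.25 0 0 -0.003 0 0 0" --pt "0.25 0 0 -0.003 0 0 0"

```text
t: 25.45
tool_pos: [0.6489, 0.0199, 0.0687]
ee_rot: [0.096, -3.134, 0.0]
contact_force: [0.0, 0.1, -0.9]
grip_width: 0.0534
finger_force: 0.0
```

Call:
move_arm --pt "0.25 0 0 0 0 0 0" --pt "0.25 0 0 0 0 0 0" --pt "0.25 0 0 0.01 0 0 0" --pt "0.25 0 0 0.03 0 0 0" --pt "0.25 0 0 0.06 0 0 0" --pt "0.25 0 0 0.09 0 0 0" --pt "0.25 0 0 0.12 0 0 0" --pt "0.25 0 0 0.12 0 0 0" --pt "0.25 0 0 0.12 0 0 0" --pt "0.25 0 0 0.12 0 0 0"

```text
t: 26.28
tool_pos: [0.6487, 0.0199, 0.1886]
ee_rot: [0.096, -3.133, 0.0]
contact_force: [-0.3, 0.3, 0.1]
grip_width: 0.0533
finger_force: 0.0
```

```bash
python3 - <<'E'
from fit import *
from bench import imaging
step(*mount(0,0,0))
# compare appearance of module with the clipped picture in the fixed cameras; fit tilt in scene by IoU of mask
p=imaging.snapshot("scene"); r=imaging.trace(p,"module")[0]; print(r["score"],r["box"])
prof=np.array([[-57.5,0],[-57.5,60],[-38,60],[-38,70],[38,70],[38,60],[57.5,60],[57.5,0]])/1e3
b=np.array([[-.0375,.018]])
for d in (-2,0,2,4,8):
    a=np.radians(d); rel=prof-b; q=np.c_[rel[:,0]*np.cos(a)-rel[:,1]*np.sin(a),rel[:,0]*np.sin(a)+rel[:,1]*np.cos(a)]+[-.0375,.033]
    m=np.zeros((480,640),np.uint8); L=np.vstack([tf(RAIL,[[u,-.0027+y,v] for u,v in q]) for y in (-.02,.02)])
    cv2.fillConvexPoly(m,cv2.convexHull(proj(p,L).astype(np.float32)).astype(int),1); mm=r["pixels"]
    print(d,(mm&(m>0)).sum()/(mm|(m>0)).sum(),"top row",np.where(m.any(1))[0][[0,-1]],np.where(m.any(0))[0][[0,-1]])
for n in ("module","module_seat"): print(n,[x["point"] for x in imaging.mark_of(p,n)[:1]])
print(proj(p,tf(RAIL,[[0,-.0027,.015],[0,-.0027,.033]])))
E
```

```text
shift [-0.0141, -0.001, -0.1186] turn [0.004, -0.079, -0.001] now [0.6487 0.0199 0.1886] q [-0.09  0.32  1.29 -0.    1.54 -1.72] F [-0.3  0.3  0.1] w 0.0533 0.0 t 26.28
0.92 [312.8, 261.0, 49.6, 43.3]
-2 0.7466442953020134 top row [263 308] [309 360]
0 0.7505580357142857 top row [262 308] [309 360]
2 0.7334064728469556 top row [261 308] [308 359]
4 0.7463768115942029 top row [261 308] [308 359]
8 0.7333333333333333 top row [259 308] [307 360]
module [[337.5, 296.5]]
module_seat [[334.1, 287.9]]
[[334.54930109 296.44679405]
 [334.6790376  289.96384175]]
```

```bash
python3 -c "
from bench import ticket; print(ticket.hand_in())"
```

```text
the job is handed in; nothing more can be done
None
```

I handed the job in at about 26 s of robot time. The relay module is clipped flat on the rail between the terminal blocks. The tug peaked at about 20 N on the wrist sensor (about 16 N net of weight), above the 10 N asked, and the foot held. The dummy was still in the stand when last seen, but I got no verdict back and did not recheck it or the bystanders at the end.

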